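# Clamp the quadcopter and hold the tilt deck at the index for attitude calibration

### The job

The quadcopter has to be held at a set tilt while its level sensor is calibrated. First clamp it in the tilt fixture: push the plunger in until its pad presses the quadcopter's body snugly against the fixed jaw, without crushing it. Then lift the deck by its bar until the deck's pointer lines up with the index clip on the quadrant, and finish holding it still there by the bar - it drops if it is let go - without shifting the clip or the other things on the bench.

Things in the scene. Friction and masses are not known exactly. Their poses are not given: they have to be found in the camera images.
- fixture: Tilt fixture bolted to the bench: grey base plate 320 x 300 x 18 mm, origin at the centre of its underside; x points level from the lifting bar (on the robot's right) to the hinge (left), y towards the robot, z up. Its deck (270 x 220 x 8 mm, hinged at the left end, top 64 mm over the bench when level) carries the fixed jaw, the quadcopter and, on the right, the guide block with the plunger; the quadrant stands along its near side.
- deck (a joint): Tilt of the deck in rad about its hinge axis, which runs along the fixture's y through x +130, z +60 mm in the fixture frame: 0 level (at rest), grows as its right end (the bar) rises; range 0 to 0.9. Hinge nearly free of friction: with the quadcopter it takes about 5 N upward at the bar to hold it, and it falls back if released.
- lift_bar (a point): Middle of the deck's lifting bar: round black sleeve, 18 mm diameter, 110 mm long along the fixture's y, on a steel bail that juts from the deck's right end. 400 mm from the hinge axis, 12 mm above the deck's mid-plane through that axis; with the deck level 72 mm over the bench, nothing beneath. It tilts with the deck; being round it can turn between the fingers.
- plunger_knob (a point): Centre of the round black knob (26 mm diameter, 27 mm long along the fixture's x) at the right-hand end of the clamp's plunger rod; 42 mm above the deck's top, 106 mm over the bench while the deck is level. Free on both sides and above.
- plunger (a joint): Travel of the plunger in m along the fixture's x: 0 fully drawn out to the right, grows as it is pushed in towards the fixed jaw; range 0 to 0.065. It drags with about 4 N and stays where it is left. With the quadcopter's body snug against the fixed jaw it reads about 0.047.
- plunger_pad (a point): Centre of the face of the rubber pad (24 x 24 mm) at the left end of the plunger, which presses on the right side of the quadcopter's body.
- jaw_pad (a point): Centre of the face of the fixed jaw's rubber pad, 95 mm from the hinge axis and 46 mm above it (deck level), facing the plunger; fixed to the deck.
- drone_waist (a point): Middle of the body of the quadcopter standing on the deck (246 x 298 x 64 mm with propellers, 0.12 kg, loose, on its four legs, body lengthwise along the fixture's y): half-way between the body's sides, which are about 54 mm apart, 42 mm above its feet. At the start it stands some mm off the fixed jaw.
- pointer (a point): Tip of the small pointer on the deck's near edge, 235 mm from the hinge axis; moves with the deck along the inside of the quadrant.
- index (a joint): Angle at which the index clip is set on the quadrant, in rad, in the same sense and with the same zero as deck: pointer and clip line up when the two values agree. The clip is held by friction; it is not a stop and does not carry the deck.
- index_mark (a point): The mark of the index clip (a fine white line along a dark steel saddle, 34 x 18 mm, with a 22 mm brass thumbscrew on its outer end, on the arc-shaped quadrant at the fixture's near side), 235 mm from the hinge axis; coincides with pointer when the deck is at the set angle.
- driver_red: Bystander: screwdriver with a red handle, 18x130x19 mm, loose on the bench; origin at the centre of its underside. To be left alone.
- lipo_a: Bystander: flat battery cell with leads, 29x95x9 mm, loose on the bench; origin at the centre of its underside. To be left alone.
- lipo_b: Bystander: flat battery cell with leads, 29x100x9 mm, loose on the bench; origin at the centre of its underside. To be left alone.
- screw_tray: Bystander: small blue tray of screws, 89x129x42 mm, loose on the bench; origin at the centre of its underside. To be left alone.
- motor_0: Bystander: black motor pod with wires, 30x59x29 mm, loose on the bench; origin at the centre of its underside. To be left alone.
- motor_1: Bystander: black motor pod with wires, 30x59x29 mm, loose on the bench; origin at the centre of its underside. To be left alone.
- tweezers: Bystander: steel tweezers, 16x120x9 mm, loose on the bench; origin at the centre of its underside. To be left alone.

How it is judged:
On the way, in this order (a step that is already met when the one before it is completed fails the run):
1. the plunger is pushed in and the quadcopter's body is snug between its pad and the fixed jaw, the deck still down (value of joint plunger between 0.0445 and 0.051 m and x of drone_waist in the frame of jaw_pad between -0.031 and -0.023 m and y of drone_waist in the frame of jaw_pad between -0.012 and 0.012 m and value of joint deck below 0.05 rad), for 0.2 s.
2. the deck is lifted off its rests (value of joint deck above 0.12 rad), for 0.1 s.
At the end, for the whole second after the job is handed in: The deck is held still by its bar in the fingers (2 N or more) with its pointer within 6 mm of the index mark, nothing else propping it up; the plunger is still in (within 2.5 mm) with the quadcopter's body between the pads (within 4 mm along, 12 mm across) (value of joint plunger between 0.0445 and 0.051 m and x of drone_waist in the frame of jaw_pad between -0.031 and -0.023 m and y of drone_waist in the frame of jaw_pad between -0.012 and 0.012 m and distance between pointer and index_mark below 0.006 m and value of joint deck above 0.2 rad and distance between the grasp point and lift_bar below 0.07 m and velocity of joint deck between -0.04 and 0.04 rad/s and contact force between the fingers and deck above 2 N and contact force between deck and driver_red below 0.3 N and contact force between deck and lipo_a below 0.3 N and contact force between deck and lipo_b below 0.3 N and contact force between deck and screw_tray below 0.3 N and contact force between deck and motor_0 below 0.3 N and contact force between deck and motor_1 below 0.3 N and contact force between deck and tweezers below 0.3 N); the arm keeps its last pose, push and grip.
It fails at once if the deck is raised before the quadcopter is clamped (value of joint deck above 0.08 rad and value of joint plunger below 0.043 m).
It fails at once if the quadcopter is crushed in the clamp (over 50 N) (contact force between plunger and drone_a above 50 N).
It fails at once if the index clip is shifted by over 6 mm (distance of index_mark from where it was at the start of the episode above 0.006 m).
It fails at once if the other things on the bench are disturbed (moved over 4 cm) (distance of any of driver_red, lipo_a, lipo_b, screw_tray, motor_0, motor_1, tweezers from where it was at the start of the episode above 0.04 m).
It also fails if it takes over 51 s, if anything falls off the work surface, if the arm or the gripper's body presses on something with over 40 N, if the wrist force passes 120 N, or if a joint passes its speed limit or range.

### The arm

A 7-joint arm with a two-finger parallel gripper is mounted at the origin on a cart in front of the work surface, level with it; the furniture and walls round the work are solid. World frame = base frame: x ahead of the robot, y to its left, z up, the work surface at z = 0. Lengths are in m, angles in rad, forces in N, time in s.
With the tool pointing down it reaches from about 0.4 to 0.85 m from the base axis. Payload 10.4 kg.
Tool frame: the origin (TCP) lies at the very end of the fingers, on their centre line; the grasp point (between the pads) lies 19 mm behind it (r.pinch_z is the distance from the TCP to the grasp point, in m); z points along the fingers, y is the line along which they close (so a half turn about z gives the same grasp; the last joint's range is limited). The gripper opens to 87 mm and grips with 3 to 60 N. Pads are 19 mm wide; open, the fingers measure 117 mm over their backs; the gripper's body (75 mm by 190 mm) begins 51 mm behind the grasp point.
Start: joints at [-1.246, 0.332, -0.065, 1.46, 0.022, 1.35, -0.088], TCP at [0.213, 0.588, 0.223] pointing down, gripper open.
Joint ranges: [-2.6, 2.6], [-0.5, 2.12], [-1.47, 1.34], [0.16, 2.42], [-1.27, 4.41], [0.06, 2.06], [-2.6, 2.6]. Speed limits (rad/s): [2.22, 2.22, 2.79, 2.79, 3.14, 3.14, 3.14].

### API

Orientations are given as a unit quaternion [x, y, z, w].
In Python, from bench import sensors, vision, r gives the robot as it stands.
- The arm moves only by the shell command python3 -m crank 'ROWS' [OPENING] [FORCE]. ROWS is JSON, a list of rows, each a list of 2 entries, a list of its own where there are three numbers: the shift along the tool's x, y, z normalised to -1 to 1, where 1 is 3 cm, then the turn about the tool's z normalised to -1 to 1, where 1 is 8 degrees. A call has 1 to 12 rows; each row shifts and turns the commanded pose from where the row before left it, along the tool's axes as they then stand; what a row does not reach is not made up. A row lasts 1/8 s, in which the tool goes at most 62.5 mm and 10.7 degrees, less where a joint would pass 70% of its speed; a pose out of reach is approached as far as the arm can. A call with a number of a shift or a turn outside -1 to 1 is refused whole. A call with a gripper value outside its range is refused whole. OPENING is the opening, from 0 (shut) to 1 (fully open), set as the call begins (- or left out, the last holds). The fingers move at their own pace and stop on an object; FORCE is the grip in N (left out, the last holds). Time passes only in rows, so rows that do not move let the fingers close. It gives the time, the measured TCP pose, the force, the opening and the grip force at its end, in the units of the state.
- sensors.read_state(): the state, without advancing time (a new reading comes with each control period).
- vision.camera(name): name is "scene" or "top"; returns the picture (420x560x3 uint8, red, green, blue); there is no depth.
- vision.camera_model(name): a dict with "vertical_fov" (degrees; the focal length in pixels is half the picture's height over the tangent of half this angle, whatever the lens; pixels are square), "cx", "cy" (the principal point, pixels), "camera_from_world" (4x4, takes a point from world to camera coordinates). Camera axes: x right, y down, z forward; pixel columns grow to the right and rows downward; lengths in m; the calibration is good to about 2 mm. A picture is of the moment at which its call begins. camera_model takes no time and is no camera call.
- r.close_job(): hands the job in; it is judged then, once.
The state is a dict: "time": time; "joint_positions": joint angles; "joint_vel": joint speeds; "joint_torque": joint torques, N m; "ee_pos": TCP position; "eef_rot": TCP orientation; "ft_force": force on the tool from outside, world axes, zero at the start; "torque": the same for the moment, N m; "width": finger opening in m; "grip_force": force on a finger pad.
Only numpy, scipy, OpenCV 4.12 (cv2) and the standard library are available. Lean on these libraries where they do the work, as an engineer would, in place of code of your own. Each camera call takes 0.05 s, during which the arm holds its last target. There are 200 camera calls.

## Working session

There is one attempt and no reset: what is moved stays moved. The work goes in short steps, Python scripts to look and compute and a shell command to move; the robot and the scene stay as the last step left them, time stands still between calls to the robot, and variables do not carry over. Pictures are saved under pics/ and viewed, at most 10 in all, crops included, and the job is handed in when it is done.

```bash
mkdir -p pics; ls
python3 - <<'E'
from bench import sensors, vision, r
import cv2
for n in("scene","top"):
    cv2.imwrite(f"pics/{n}0.png",vision.camera(n)[:,:,::-1]); print(n,vision.camera_model(n))
print(sensors.read_state(), r.pinch_z)
E
```

```text
pics
scene {'vertical_fov': 44.01348281918749, 'cx': 276.32033584323233, 'cy': 208.6129111776436, 'camera_from_world': array([[ 0.49695242, -0.86777666,  0.00139767, -0.36729701],
       [-0.50708164, -0.29169834, -0.81103655,  0.34356526],
       [ 0.70420629,  0.40233785, -0.58499381,  1.09534334],
       [ 0.        ,  0.        ,  0.        ,  1.        ]])}
top {'vertical_fov': 52.01791449969401, 'cx': 285.9181520198636, 'cy': 199.57136805468215, 'camera_from_world': array([[-0.02501881, -0.99965545, -0.00793951, -0.06595426],
       [-0.99148878,  0.02582789, -0.12760456,  0.55303775],
       [ 0.12776565,  0.00467942, -0.99179335,  1.51571468],
       [ 0.        ,  0.        ,  0.        ,  1.        ]])}
{'time': 0.1, 'joint_positions': array([-1.24555421,  0.3328189 , -0.06476031,  1.46085761,  0.02163361,
        1.34991718, -0.08854131]), 'joint_vel': array([-1.98576058e-03, -1.69214404e-03,  1.71075400e-03, -3.59640878e-03,
        7.71842106e-04, -5.19382269e-04,  6.59516566e-05]), 'joint_torque': array([ 2.42046008e-03, -6.24543858e+01,  2.54391704e-02, -3.90717745e+01,
       -6.12572255e-02,  3.65723285e-02,  5.49281435e-05]), 'ee_pos': array([0.21290355, 0.58724292, 0.22182715]), 'eef_rot': array([ 1.73024701e-01,  9.84917269e-01, -6.47359433e-04, -7.68633374e-05]), 'ft_force': array([ 0.46860951, -0.1931639 , -1.0591549 ]), 'torque': array([-0.01773215, -0.00690967, -0.02789487]), 'grip_force': 0.0, 'width': 0.08730296866068453} 0.0187
```

View pics/scene0.png

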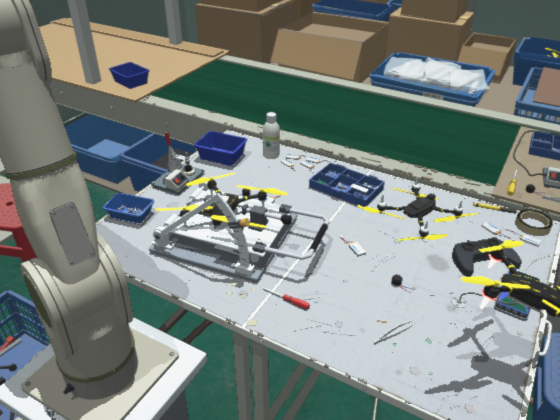

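View pics/top0.png

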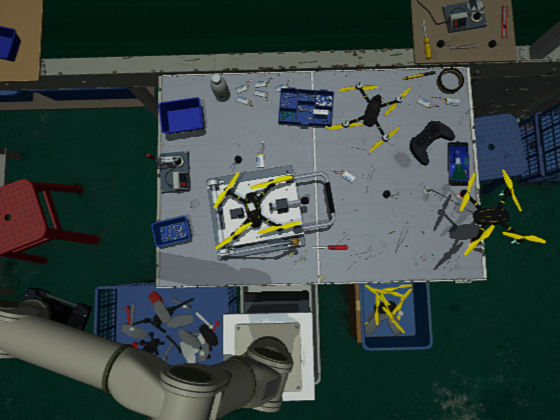

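The scene view shows the fixture at about (240,230) and the bar at about (318,238). In the top view the fixture is at about (255,213), the bar at (328,203) and the index clip at about (295,242). I'll enlarge both.

Run:
```python
import cv2
t=cv2.imread("pics/top0.png")[160:270,200:350]; cv2.imwrite("pics/topc.png",cv2.resize(t,None,fx=5,fy=5,interpolation=cv2.INTER_CUBIC))
t=cv2.imread("pics/scene0.png")[165:290,145:335]; cv2.imwrite("pics/scenec.png",cv2.resize(t,None,fx=4,fy=4,interpolation=cv2.INTER_CUBIC))
```

```text
(no output)
```

View pics/topc.png

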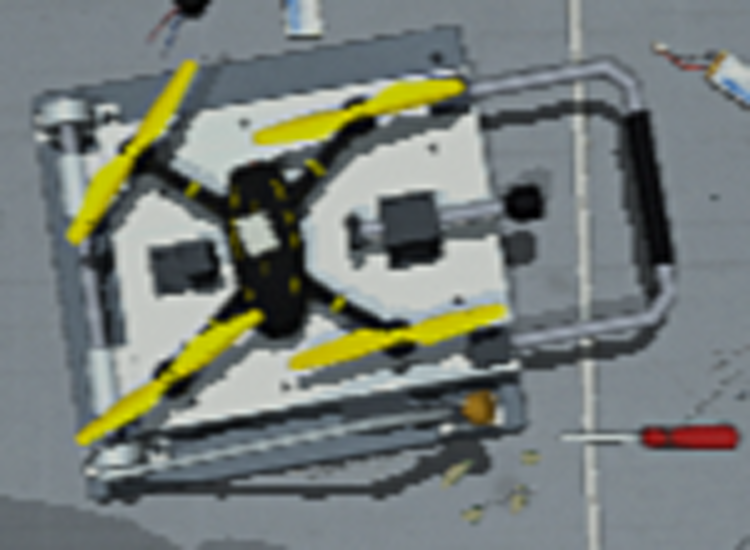

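View pics/scenec.png

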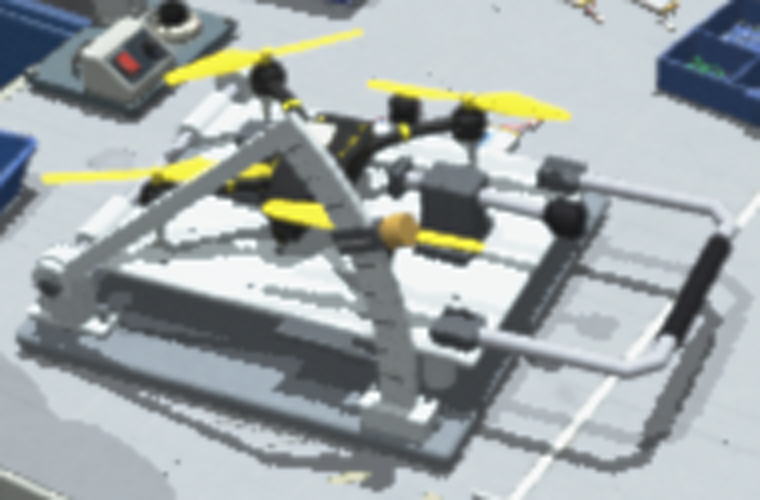

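The crops show these features:

| Feature | Top crop | Scene crop |
|---|---|---|
| Bar ends | (638,112), (663,264) | (722,243), (676,335) |
| Knob | (525,202) | (566,217) |
| Thumbscrew | (480,407) | (400,230) |

The saddle in the scene crop runs from (335,238) to (400,230). The base corners are also visible. Next I'll fit the fixture pose.

```bash
cat > h.py <<'E'
import numpy as np
from bench import vision
from scipy.optimize import least_squares
M={n:vision.camera_model(n) for n in("scene","top")}
def proj(n,P):
    m=M[n]; f=210/np.tan(np.radians(m["vertical_fov"]/2)); c=m["camera_from_world"]@np.append(P,1)
    return np.array([f*c[0]/c[2]+m["cx"],f*c[1]/c[2]+m["cy"]])
def tri(obs):
    return least_squares(lambda P:np.concatenate([proj(n,P)-p for n,p in obs]),[.5,0,.1])
def full(n,p): return np.array(p)/(5 if n=="top" else 4)+((200,160) if n=="top" else (145,165))
def W(q,p): # fixture->world, yaw small: x_f=+Y, y_f=-X
    c,s=np.cos(q[2]),np.sin(q[2]); R=np.array([[c,-s,0],[s,c,0],[0,0,1]])
    return R@np.array(p)+[q[0],q[1],0]
E
python3 - <<'E'
from h import *
F=[("top",(638,112),(-.27,-.055,.072)),("top",(663,264),(-.27,.055,.072)),("scene",(722,243),(-.27,-.055,.072)),("scene",(676,335),(-.27,.055,.072)),
("top",(460,28),(-.16,-.15,.018)),("top",(38,97),(.16,-.15,.018)),("top",(92,497),(.16,.15,.018)),("top",(524,425),(-.16,.15,.018)),
("scene",(25,338),(.16,.15,.018)),("scene",(445,460),(-.16,.15,.018))]
res=lambda q:np.concatenate([proj(n,W(q,P))-full(n,p) for n,p,P in F])
s=least_squares(res,[.5,.1,1.4],loss="soft_l1"); q=s.x; print(q, np.round(res(q).reshape(-1,2),1).tolist())
inv=lambda P:np.linalg.inv(np.c_[W(q,[1,0,0])-W(q,[0,0,0]),W(q,[0,1,0])-W(q,[0,0,0]),[0,0,1]])@(P-np.array([q[0],q[1],0]))
for nm,a,b in(("bar",(650,188),(699,289)),("knob",(525,202),(566,217)),("screw",(480,407),(400,230)),):
    t=tri([("top",full("top",a)),("scene",full("scene",b))]); p=inv(t.x); print(nm,t.x.round(4),p.round(4),np.round(t.fun,1),"ang",np.arctan2(p[2]-.06,.13-p[0]),"R",np.hypot(p[2]-.06,.13-p[0]))
# saddle inner end for several y
for y in(.12,.13,.14,.15,.16,.17):
  for nm,pp in(("in",(335,238)),("out",(400,230))):
    f=lambda u:proj("scene",W(q,[.13-.235*np.cos(u[0]),u[1],.06+.235*np.sin(u[0])]))-full("scene",pp)
    g=least_squares(lambda a:f([a[0],y]),[.5]); print(y,nm,g.x.round(3),g.fun.round(1))
for nm in M: print(nm,-M[nm]["camera_from_world"][:3,:3].T@M[nm]["camera_from_world"][:3,3])
np.save("q.npy",q)
E
```

```text
[0.51180524 0.03050315 1.71220298] [[0.0, -0.2], [0.6, 0.0], [0.2, -0.1], [-1.3, 1.8], [0.3, -1.1], [-1.2, -0.6], [-0.1, 0.8], [1.5, 0.3], [-3.1, -0.9], [1.6, -0.5]]
bar [ 0.5501 -0.2366  0.0733] [-2.699e-01 -2.000e-04  7.330e-02] [ 0.4 -0.3 -0.3  0. ] ang 0.03320671039546154 R 0.4000844784460664
knob [ 0.5375 -0.1458  0.1059] [-0.1782 -0.0006  0.1059] [-0.  0.  0. -0.] ang 0.1477110233863074 R 0.31160078792794943
screw [ 0.3963 -0.1104  0.1751] [-0.1232  0.1342  0.1751] [ 0.2 -0.1 -0.1  0. ] ang 0.42652634517419696 R 0.2781291773344014
0.12 in [0.416] [ 4.5 -2.2]
0.12 out [0.359] [-9.7  4.2]
0.13 in [0.431] [ 2.1 -1.1]
0.13 out [0.373] [-11.9   5.5]
0.14 in [0.444] [-0.3  0.2]
0.14 out [0.387] [-14.2   6.8]
0.15 in [0.457] [-2.7  1.5]
0.15 out [0.4] [-16.6   8.1]
0.16 in [0.47] [-5.2  2.9]
0.16 out [0.412] [-18.9   9.6]
0.17 in [0.481] [-7.6  4.4]
0.17 out [0.423] [-21.3  11.1]
scene [-0.4146029  -0.65921244  0.91992642]
top [ 0.35302436 -0.087308    1.57332223]
```

The fit is good: the bar comes out at x -0.270, z 0.073, and the knob at z 0.106. The index angle is about 0.427 rad. Now I'll raise the tool and turn it square to the fixture.

```bash
python3 -m crank '[[[0,0,-0.5],1],[[0,0,-0.5],1],[[0,0,-0.5],1],[[0,0,-0.5],1],[[0,0,-0.5],1],[[0,0,-0.5],1],[[0,0,-0.5],1],[[0,0,-0.5],0.75],[[0,0,0],0]]' 0.7 20
cat > st.py <<'E'
from h import *
from bench import sensors
s=sensors.read_state(); q=np.load("q.npy"); from scipy.spatial.transform import Rotation as R
A=R.from_euler("z",q[2]).as_matrix(); p=A.T@(s["ee_pos"]-[q[0],q[1],0]); print("t",round(s["time"],2),"TCP fix mm",(p*1e3).round(1),"yaw of tool y in fix",np.degrees(np.arctan2(*(A.T@R.from_quat(s["eef_rot"]).as_matrix()[:,1])[[1,0]])).round(1),"toolz",R.from_quat(s["eef_rot"]).as_matrix()[:,2].round(3))
print("F fix",(A.T@s["ft_force"]).round(1),"grip",round(s["grip_force"],1),"w",round(s["width"],4),"j",s["joint_positions"].round(2))
E
python3 st.py
```

```text
time: 1.23
ee_pos: [0.2131, 0.5879, 0.3432]
eef_rot: [0.655, 0.755, 0.001, -0.0]
ft_force: [0.5, 0.4, -0.6]
width: 0.0606
grip_force: 0.0
t 1.23 TCP fix mm [593.9 217.2 343.2] yaw of tool y in fix -90.0 toolz [ 0.     0.001 -1.   ]
F fix [ 0.3 -0.5 -0.6] grip 0.0 w 0.0606 j [-1.36  0.3   0.08  1.26 -0.02  1.59 -1.14]
```

```bash
python3 -m crank '[[[-1,0.6,0],0],[[-1,0.6,0],0],[[-1,0.6,0],0],[[-1,0.6,0],0],[[-1,0.6,0],0],[[-1,0.6,0],0],[[-1,0.6,0],0],[[-1,0.6,0],0],[[-1,0.6,0],0],[[-1,0.6,0],0],[[-1,0.6,0],0],[[-1,0.6,0],0]]' >/dev/null; python3 st.py
python3 -m crank '[[[-1,0,0],0],[[-1,0,0],0],[[-1,0,0],0],[[-1,0,0],0],[[-1,0,0],0],[[-1,0,0],0],[[-1,0,0],0],[[-1,0,0],0],[[-1,0,0],0],[[-1,0,0],0],[[-1,0,0],0],[[0,0,0],0]]' >/dev/null; python3 st.py
```

```text
t 2.73 TCP fix mm [232.4   1.3 341.5] yaw of tool y in fix -89.9 toolz [-0.001 -0.001 -1.   ]
F fix [-0.8 -1.2 -0.5] grip 0.0 w 0.061 j [-0.91  0.11  0.36  1.49 -0.04  1.55 -0.4 ]
t 4.22 TCP fix mm [-98.9   2.4 341.7] yaw of tool y in fix -90.1 toolz [-0.001 -0.001 -1.   ]
F fix [ 1.  -0.   0.5] grip 0.0 w 0.0606 j [-0.57  0.07  0.66  1.54 -0.04  1.54  0.23]
```

```bash
python3 -m crank '[[[-1,0.08,0],0],[[-1,0,0],0],[[-0.6,0,1],0],[[0,0,1],0],[[0,0,1],0],[[0,0,1],0],[[0,0,1],0],[[0,0,1],0],[[0,0,1],0],[[0,0,0.9],0],[[0,0,0.6],0],[[0,0,0],0]]' >/dev/null; python3 st.py
python3 - <<'E'
from bench import vision
import cv2,numpy as np
a=cv2.resize(vision.camera("scene")[150:290,135:335,::-1],None,fx=4,fy=4); cv2.imwrite("pics/k1.png",a)
E
```

```text
t 5.72 TCP fix mm [-173.7    0.    86.3] yaw of tool y in fix -90.0 toolz [-0.002  0.    -1.   ]
F fix [-0.9 -1.  -0.4] grip 0.0 w 0.0611 j [-0.4   0.35  0.68  1.84 -0.25  1.05  0.52]
```

View pics/k1.png

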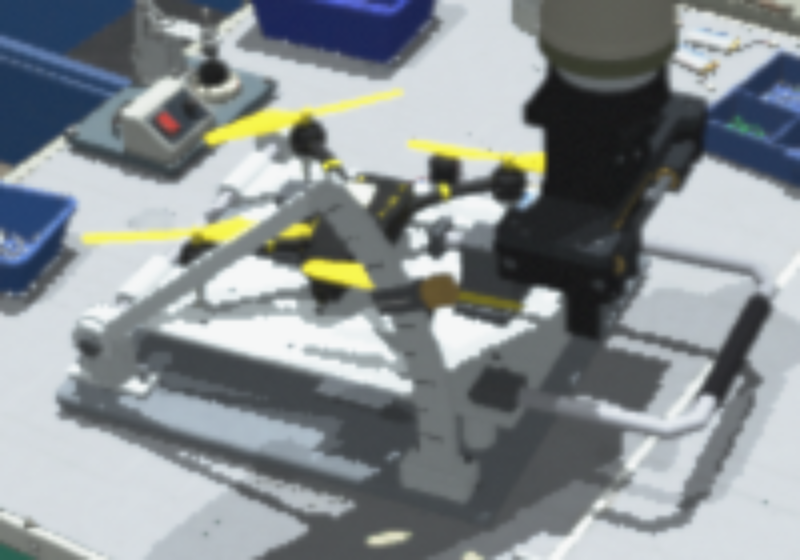

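The fingers straddle the knob at about (585,310), and the body is clear of the clip at (438,290). I'll close on the knob.

```bash
python3 -m crank '[[[0,0,0],0],[[0,0,0],0],[[0,0,0],0],[[0,0,0],0],[[0,0,0],0]]' 0 25 >/dev/null; python3 st.py
python3 -m crank '[[[0.2,0,0],0],[[0.2,0,0],0],[[0.2,0,0],0],[[0.2,0,0],0],[[0.2,0,0],0],[[0,0,0],0]]' >/dev/null; python3 st.py
```

```text
t 6.4 TCP fix mm [-174.5   -1.7   87.8] yaw of tool y in fix -90.0 toolz [ 0.002 -0.    -1.   ]
F fix [-1.  -5.3 -1.9] grip 25.0 w 0.0249 j [-0.4   0.35  0.68  1.83 -0.25  1.04  0.52]
t 7.15 TCP fix mm [-144.5   -1.7   87.8] yaw of tool y in fix -90.0 toolz [ 0.002 -0.    -1.   ]
F fix [-0.6 -5.7 -2.9] grip 25.0 w 0.0246 j [-0.45  0.32  0.67  1.86 -0.23  1.04  0.46]
```

```bash
python3 -m crank '[[[0.2,0,0],0],[[0.2,0,0],0]]' >/dev/null; python3 st.py
for i in 1; do python3 -m crank '[[[0.06,0,0],0],[[0.06,0,0],0]]' >/dev/null; python3 st.py; done
python3 - <<'E'
from bench import vision
import cv2
cv2.imwrite("pics/k2.png",cv2.resize(vision.camera("scene")[150:290,135:335,::-1],None,fx=4,fy=4))
E
```

```text
t 7.4 TCP fix mm [-135.5   -1.7   88.1] yaw of tool y in fix -90.1 toolz [ 0.004 -0.004 -1.   ]
F fix [-21.7  -7.3  -4.3] grip 25.0 w 0.0251 j [-0.47  0.31  0.67  1.87 -0.22  1.03  0.43]
t 7.65 TCP fix mm [-135.3   -1.7   88.7] yaw of tool y in fix -90.3 toolz [ 0.006 -0.008 -1.   ]
F fix [-24.4  -6.9  -3.9] grip 25.0 w 0.0248 j [-0.48  0.31  0.68  1.87 -0.21  1.03  0.42]
```

View pics/k2.png

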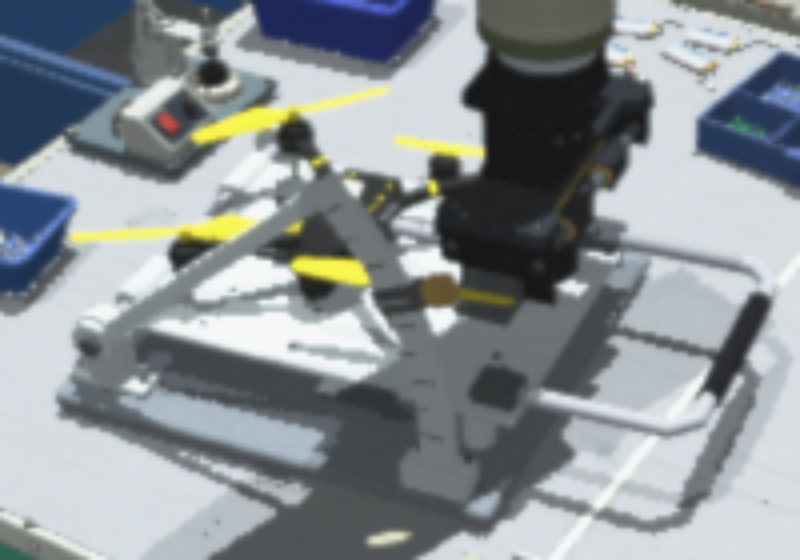

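Contact is at about 24 N after 39 mm of travel. The drone has moved left. I'll check it is snug from the initial pad position and a new top view.

Run:
```python
from h import *
import cv2
q=np.load("q.npy")
def onz(p,z,n="top"):
    return (least_squares(lambda u:proj(n,W(q,[u[0],u[1],z]))-full(n,p),[0,0]).x*1e3).round(1)
print("pad",onz((347,235),.106),"jawR",onz((218,265),.106),"bodyR",onz((303,218),.106),"bodyL",onz((231,218),.106),"blockR",onz((441,215),.13))
t=vision.camera("top")[160:270,200:350,::-1]; cv2.imwrite("pics/t2.png",cv2.resize(t,None,fx=5,fy=5,interpolation=cv2.INTER_CUBIC))
```

```text
pad [-53.9   1.6] jawR [36.6  7.3] bodyR [-26. -15.] bodyL [ 22.8 -23.3] blockR [-119.4    1.6]
```

View pics/t2.png

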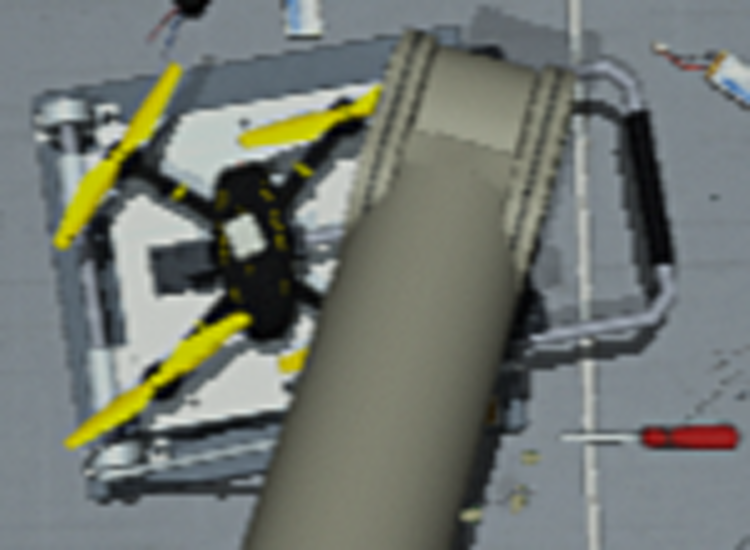

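The body is now against the jaw: its left side at about column 217 meets the jaw edge at 218. That agrees with the 35–39 mm pad gap. I'll release the knob, raise the tool, and go over the bar with a quarter turn.

```bash
python3 -m crank '[[[0,0,0],0],[[0,0,0],0],[[0,0,0],0],[[0,0,-1],0],[[0,0,-1],0],[[0,0,-1],0],[[0,0,-1],0],[[0,0,-1],0]]' 0.6 >/dev/null; python3 st.py
python3 -m crank '[[[-1,0,0],0],[[-1,0,0],0],[[-1,0,0],0],[[-1,0,0],0],[[-0.5,0,0],0],[[0,0,0],0]]' >/dev/null
python3 -m crank '[[[0,0,0],1],[[0,0,0],1],[[0,0,0],1],[[0,0,0],1],[[0,0,0],1],[[0,0,0],1],[[0,0,0],1],[[0,0,0],1],[[0,0,0],1],[[0,0,0],1],[[0,0,0],1],[[0,0,0],0.25]]' >/dev/null
python3 -m crank '[[[0,0,0],0]]' >/dev/null; python3 st.py
python3 - <<'E'
from bench import vision
import cv2
cv2.imwrite("pics/t3.png",cv2.resize(vision.camera("scene")[150:290,135:335,::-1],None,fx=4,fy=4))
E
```

```text
t 8.75 TCP fix mm [-128.4   -0.5  238.4] yaw of tool y in fix -90.0 toolz [-0.  0. -1.]
F fix [ 0.  -0.2  0. ] grip 0.0 w 0.0521 j [-0.54  0.14  0.71  1.7  -0.1   1.34  0.33]
t 11.12 TCP fix mm [-263.    -1.   237.4] yaw of tool y in fix -179.8 toolz [-0.     0.001 -1.   ]
F fix [ 0.4  0.3 -1.1] grip 0.0 w 0.0521 j [-0.5   0.41  1.08  1.56 -0.37  1.39 -0.81]
```

View pics/t3.png

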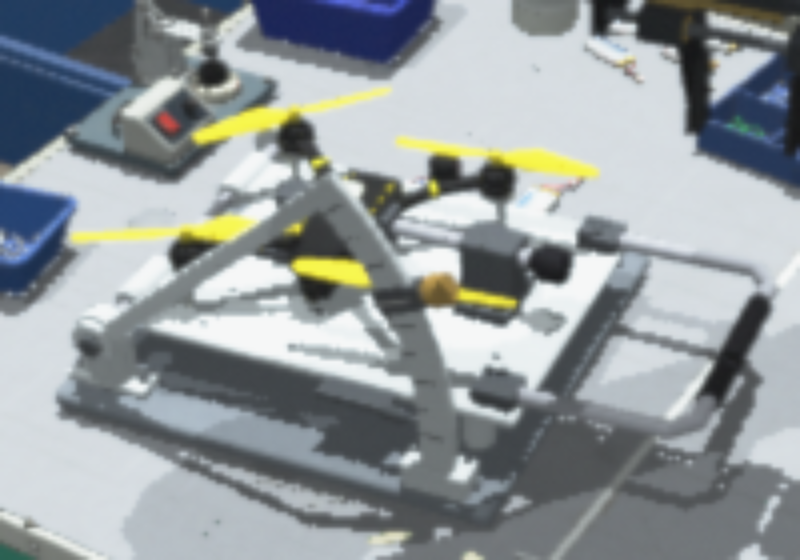

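The knob is seated near the guide block at (550,263), the drone is against the jaw, and the deck is down. I'll descend on the bar and grip it.

```bash
python3 - <<'E'
from h import *
q=np.load("q.npy")
for p in((272.5,215.75),(286.5,219.25)): print(least_squares(lambda u:proj("scene",W(q,[u[0],u[1],.106]))-p,[0,0]).x)
E
python3 -m crank '[[[0,0.23,1],0],[[0,0,1],0],[[0,0,1],0],[[0,0,1],0],[[0,0,1],0],[[0,0,0.8],0],[[0,0,0.33],0],[[0,0,0],0]]' >/dev/null; python3 st.py
python3 -m crank '[[[0,0,0],0],[[0,0,0],0],[[0,0,0],0],[[0,0,0],0],[[0,0,0],0],[[0,0,0],0]]' 0 30 >/dev/null; python3 st.py
```

```text
[-0.13868438 -0.00102315]
[-0.17826796 -0.00039269]
t 12.18 TCP fix mm [-270.7   -0.6   53.6] yaw of tool y in fix -180.0 toolz [-0.  0. -1.]
F fix [-0.2  0.  -0. ] grip 0.0 w 0.0525 j [-0.38  0.6   0.94  1.75 -0.54  1.07 -0.69]
t 12.93 TCP fix mm [-264.7   -1.1   53.6] yaw of tool y in fix -179.8 toolz [-0.004  0.01  -1.   ]
F fix [23.3  6.7 19.6] grip 30.0 w 0.0167 j [-0.38  0.6   0.93  1.75 -0.55  1.08 -0.69]
```

Gripped, with the bar about 5 mm left of the command, so there is some side load. I'll ease that off and then lift along the arc, most of the way first.

```bash
python3 -m crank '[[[0,-0.1,0],0],[[0,-0.1,0],0],[[0,0,0],0]]' >/dev/null; python3 st.py
python3 -m crank '[[[0,-0.02,-0.48],0],[[0,-0.04,-0.48],0],[[0,-0.06,-0.47],0],[[0,-0.07,-0.47],0],[[0,-0.1,-0.47],0],[[0,-0.1,-0.47],0],[[0,0,0],0]]' >/dev/null; python3 st.py
```

```text
t 13.3 TCP fix mm [-264.7   -1.    53.8] yaw of tool y in fix 180.0 toolz [ 0.001 -0.    -1.   ]
F fix [ 0.3 -0.9 -0. ] grip 30.0 w 0.0172 j [-0.39  0.59  0.94  1.76 -0.54  1.07 -0.7 ]
t 14.18 TCP fix mm [-253.1   -1.1  139.7] yaw of tool y in fix 180.0 toolz [ 0.001 -0.    -1.   ]
F fix [-1.7 -5.5 -5.9] grip 30.0 w 0.0168 j [-0.49  0.48  1.03  1.7  -0.44  1.21 -0.78]
```

```bash
python3 -m crank '[[[0,-0.13,-0.46],0],[[0,-0.13,-0.46],0],[[0,-0.16,-0.45],0],[[0,-0.17,-0.45],0],[[0,-0.19,-0.44],0],[[0,-0.2,-0.4],0],[[0,0,0],0],[[0,0,0],0]]' >/dev/null; python3 st.py
python3 - <<'E'
from bench import vision
import cv2
cv2.imwrite("pics/l1.png",cv2.resize(vision.camera("scene")[185:285,150:270,::-1],None,fx=6,fy=6,interpolation=cv2.INTER_CUBIC))
E
```

```text
t 15.18 TCP fix mm [-225.2   -1.1  218.7] yaw of tool y in fix 179.9 toolz [ 0.002 -0.002 -1.   ]
F fix [-5.8 -6.1 -2.9] grip 30.0 w 0.017 j [-0.61  0.37  1.11  1.64 -0.34  1.34 -0.88]
```

View pics/l1.png

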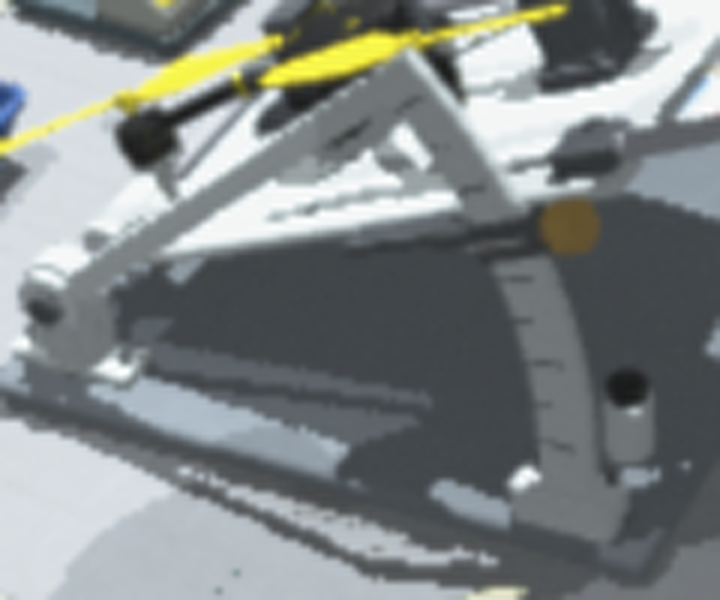

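The drone is tilted with the deck. The deck edge leads into the saddle at about (500,240), with the screw at (570,227), but the pointer itself is hidden behind the saddle. I'll refine both angles numerically.

Run:
```python
from h import *
import cv2
q=np.load("q.npy")
def cen(im,x0,x1,y0,y1):
    h=cv2.cvtColor(im,cv2.COLOR_BGR2HSV)[y0:y1,x0:x1]; m=cv2.inRange(h,(8,100,60),(22,255,255)); y,x=np.nonzero(m); return np.array([x.mean()+x0,y.mean()+y0]),len(x)
a,na=cen(cv2.imread("pics/top0.png"),290,303,234,248); b,nb=cen(cv2.imread("pics/scene0.png"),238,252,215,230)
print(a,na,b,nb)
P=tri([("top",a),("scene",b)]); print("fun",P.fun.round(2))
for off in(0,.004):
  c,s=np.cos(q[2]),np.sin(q[2]); p=np.array([[c,s,0],[-s,c,0],[0,0,1]])@(P.x-[q[0],q[1],0]); d=[.13+off-p[0],p[2]-.06]; print(p.round(4),np.arctan2(d[1],d[0]),np.hypot(*d))
  for th in(.41,.43,.45):
    print(th,[((proj("scene",W(q,[.13+off-R*np.cos(th),y,.06+R*np.sin(th)]))-(150,185))*6).round(0).tolist() for R,y in((.05,.11),(.15,.11),(.2,.11),(.235,p[1]),(.278,p[1]))])
  print("hinge",((proj("scene",W(q,[.13+off,p[1],.06]))-(150,185))*6).round())
```

```text
[295.28947368 241.15789474] 38 [244.3  222.25] 60
fun [ 0.11 -0.09 -0.1   0.01]
[-0.121   0.1331  0.1744] 0.4277111987244232 0.2757990889023354
0.41 [[168.0, 260.0], [347.0, 235.0], [442.0, 222.0], [487.0, 245.0], [575.0, 233.0]]
0.43 [[167.0, 258.0], [344.0, 229.0], [438.0, 214.0], [482.0, 235.0], [569.0, 222.0]]
0.45 [[166.0, 256.0], [341.0, 224.0], [434.0, 206.0], [477.0, 226.0], [563.0, 210.0]]
hinge [ 55. 302.]
[-0.121   0.1331  0.1744] 0.42177380624769084 0.2794436844598243
0.41 [[160.0, 258.0], [339.0, 233.0], [434.0, 220.0], [478.0, 242.0], [566.0, 231.0]]
0.43 [[159.0, 256.0], [336.0, 227.0], [430.0, 212.0], [473.0, 233.0], [560.0, 219.0]]
0.45 [[158.0, 254.0], [333.0, 221.0], [425.0, 204.0], [468.0, 223.0], [554.0, 208.0]]
hinge [ 47. 300.]
```

The index angle is 0.422–0.428 rad and the deck is at about 0.428, within the ±0.025 tolerance. I'll hold briefly and hand in.

```bash
python3 -m crank '[[[0,0,0],0],[[0,0,0],0],[[0,0,0],0],[[0,0,0],0]]' >/dev/null; python3 st.py; python3 -c "
from bench import r
print(r.close_job())"
```

```text
t 15.72 TCP fix mm [-225.3   -1.1  218.6] yaw of tool y in fix 179.9 toolz [ 0.002 -0.002 -1.   ]
F fix [-5.6 -7.9 -2.7] grip 30.0 w 0.0168 j [-0.61  0.37  1.11  1.64 -0.34  1.34 -0.88]
the job is handed in; nothing more can be done
None
```

I clamped the quadcopter against the fixed jaw, lifted the deck to about 0.428 rad (index clip measured at 0.422–0.428), and handed the job in at 15.7 s with the deck held still by its bar; the hand-in returned no verdict, and the pointer was hidden behind the clip, so its alignment comes from measured positions rather than a direct view.

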